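# Lay a jack support post down on its rest

## Robot

A 7-joint arm with a two-finger parallel gripper is mounted at the origin on the work surface. World frame = base frame: x ahead of the robot, y to its left, z up, the work surface at z = 0. Lengths are in m, angles in rad, forces in N, time in s.
With the tool pointing down it reaches from about 0.425 to 0.925 m from the base axis. Payload 6.8 kg.
Tool frame: the origin (TCP) lies on the centre line of the jaws, within the pads' length; the fingertips stand bot.tip_reach ahead of it and the grasp point (between the pads) lies 3 mm ahead of it (bot.tip_reach is the distance from the TCP to the fingertips, in m); z points along the fingers, y is the line along which they close (so a half turn about z gives the same grasp; the last joint's range is limited). The gripper opens to 85 mm and grips with 20 to 120 N. Pads are 22 mm wide; open, the fingers measure 114 mm over their backs; the gripper's body (76 mm by 85 mm) begins 54 mm behind the grasp point. The pads swing forward as they close: fully open they stand 13 mm farther back than shut.
Start: joints at [1.036, 0.477, 0.022, 1.555, -0.011, 1.109, -0.083], TCP at [0.279, -0.614, 0.253] pointing down, gripper open.
Joint ranges: [-2.96, 2.96], [-0.34, 2.1], [-1.41, 1.46], [0.24, 2.44], [-1.37, 4.51], [0.17, 1.92], [-2.96, 2.96]. Speed limits (rad/s): [2.39, 2.39, 3.14, 3.14, 3.14, 3.14, 3.14].

## Interface

Orientations are given as a unit quaternion [w, x, y, z].
In Python, from station import bot gives the robot as it stands.
- The arm moves only by the tool jog_arm, never from a script. Its argument "deltas" is a list of rows, each a list of 7 numbers: the shift along the world's x, y, z in m, then the turn, a rotation vector about the world's x, y, z in rad, then the opening, from 0 (shut) to 1 (fully open). In form: [[x, y, z, rx, ry, rz, grip], ...]. A call has 1 to 10 rows; each row shifts and turns the commanded pose from where the row before left it; what a row does not reach is not made up. A row lasts 1/10 s, in which the tool goes at most 50 mm and 8.59 degrees, less where a joint would pass 70% of its speed; a pose out of reach is approached as far as the arm can. A call with a gripper value outside its range is refused whole. The fingers move at their own pace and stop on an object; "newtons" is the grip in N (left out, the last holds). Time passes only in rows, so rows that do not move let the fingers close. It gives the time, the measured TCP pose, the force, the opening and the grip force at its end, in the units of the state.
- bot.get_obs(): the state, without advancing time (a new reading comes with each control period).
- bot.read_camera(name): name is "scene" or "top" or "wrist"; returns a dict with "img" (384x512x3 uint8, red, green, blue), "K" (3x3 intrinsics, pixels), "eye" and "attitude" of the camera in the world. Camera axes: x right, y down, z forward; pixel columns grow to the right and rows downward; lengths in m; the calibration is good to about 2 mm. A picture is of the moment at which its call begins. There is no depth.
- bot.hand_in(): hands the job in; it is judged then, once.
The state is a dict: "t": time; "q": joint angles; "joint_vel": joint speeds; "joint_torque": joint torques, N m; "eef_pos": TCP position; "tool_rot": TCP orientation; "contact_force": force on the tool from outside, world axes, zero at the start; "torque": the same for the moment, N m; "gripper_width": opening from 0.0 (shut) to 1.0 (fully open); "grasp_force": force on a finger pad.
Only numpy, scipy, OpenCV 4.12 (cv2) and the standard library are available. Lean on these libraries where they do the work, as an engineer would, in place of code of your own. Each camera call takes 0.05 s, during which the arm holds its last target. There are 200 camera calls.

## Task

With a fingertip near its top, push the tall yellow support post over onto its side so that its tube comes down gently on the rubber bar of the blue rest, between the two blue uprights, and stays lying there. Tip it over its own foot plate without lifting, carrying or slamming it, leave the oil filter, grease jar and socket alone, and finish with the hand clear.

Things in the scene. Friction and masses are not known exactly. Their poses are not given: they have to be found in the camera images.
- post: loose upright post, about 0.9 kg: dark steel foot plate 116 (x) x 110 (y) x 8 mm, a yellow square tube 25 x 25 mm rising from its middle, a 12 mm black rubber cap of the same section on top; 190 mm tall in all. Origin: centre of the plate's underside; z up the tube; x points toward the rest, the way it must tip. Pushed level near the top it tips and does not slide
- post_top (a point): centre of the top face of the post's rubber cap, 190 mm above the post's origin along its z
- post_toe (a point): middle of the plate's lower edge nearest the rest, 58 mm from the post's origin along x: the post tips about this edge, which stays on the bench. The weight is nearly all in the plate: the post wants to stand up again until it leans about 77 degrees, then goes on by itself; on the rest it lies at about 85 degrees
- rest: blue rest fixed to the bench: base 70 (x) x 120 (y) x 8 mm, two uprights 30 x 10 mm, 95 mm high, 74 mm free between them, joined by a level black rubber bar 22 mm thick along y. Origin: on the bench under the bar's middle; x points away from the post, z up. The post starts about 185 mm off on the -x side, at most a few degrees out of line
- rest_bar (a point): middle of the top of the rubber bar, 57 mm above the bench
- oil_filter: white oil filter, loose, upright, 76 mm diameter, 85 mm tall; origin at the centre of its underside; to be left alone
- grease_jar: white jar with red lid, loose, upright, 66 mm diameter, 75 mm tall; origin at the centre of its underside; to be left alone
- socket: steel ring-shaped wrench socket, loose, upright, 38 mm diameter, 50 mm tall; origin at the centre of its underside; to be left alone
There are look-alikes about, which are no part of the job. Of the things that look like the post, the middle-sized one is meant.

How it is judged:
At the end, for the whole second after the job is handed in: The post lies still on the rest, 78 to 93 degrees from upright, its tube bearing on the rest; cap centre 20 mm or more past the bar, within 50 mm of the middle line and below 110 mm; toe edge within 10 mm of the bench. Filter, jar and socket within 25 mm of their places (angle between post's own z axis and vertical between 1.36 and 1.62 rad and contact force between post and rest above 0.05 N and x of post_top in the frame of rest above 0.02 m and y of post_top in the frame of rest between -0.05 and 0.05 m and height (world z) of post_top below 0.11 m and height (world z) of post_toe below 0.01 m and linear speed of post below 0.02 m/s and angular speed of post below 0.1 rad/s and distance of each of oil_filter, grease_jar, socket from where it was at the start of the episode below 0.025 m); the robot touches nothing.
It fails at once if the post was turning faster than 2.5 rad/s: shoved or slammed down instead of laid down gently (angular speed of post above 2.5 rad/s).
It fails at once if the post was lifted, carried or tipped the wrong way: its toe edge rose more than 20 mm off the bench (height (world z) of post_toe above 0.02 m).
It fails at once if the post was pressed into the rest with more than 60 N (contact force between post and rest above 60 N).
It fails at once if the oil filter, grease jar or socket was pushed more than 25 mm or knocked over (distance of any of oil_filter, grease_jar, socket from where it was at the start of the episode above 0.025 m or angle between any of oil_filter, grease_jar, socket's own z axis and vertical above 0.5 rad).
It also fails if it takes over 40 s, if anything falls off the work surface, if the arm or the gripper's body presses on something with over 40 N, if the wrist force passes 120 N, or if a joint passes its speed limit or range.

## Working session

There is one attempt and no reset: what is moved stays moved. The work goes in short steps, Python scripts to look and compute and a tool call to move; the robot and the scene stay as the last step left them, time stands still between calls to the robot, and variables do not carry over. Pictures are saved under pics/ and viewed, at most 10 in all, crops included, and the job is handed in when it is done.

Besides the shell and the picture viewer there is one more tool, called after ">>>" by a JSON object that holds its "fn" and its "kwargs". jog_arm: Moves the arm, as the interface text tells. Its arguments: {"type":"object","properties":{"deltas":{"type":"array"},"newtons":{"type":"number"}},"required":["deltas"]}

```bash
mkdir -p pics
python3 - <<'E'
from station import bot
import cv2,numpy as np,pickle
o=bot.get_obs();print(o['t'],o['eef_pos'],o['tool_rot'],bot.tip_reach)
d={}
for n in('scene','top'):
    d[n]=c=bot.read_camera(n);print(n,c['K'].tolist() if hasattr(c['K'],'tolist') else c['K'],c['eye'],c['attitude'])
    cv2.imwrite(f'pics/{n}0.png',cv2.resize(c['img'][...,::-1],(800,600),interpolation=cv2.INTER_CUBIC))
pickle.dump(d,open('d.pkl','wb'))
E
```

```text
0.0 [ 0.27919874 -0.61394291  0.25231289] [-8.82088014e-04  9.77307373e-01  2.11824104e-01 -2.64140721e-04] 0.022
scene [[493.10711688473003, 0.0, 250.72421743167445], [0.0, 493.10711688473003, 191.6589409902797], [0.0, 0.0, 1.0]] [1.16683409 0.0814924  0.94706497] [-0.20688264  0.5969501   0.73588898 -0.24355196]
top [[377.7297441541954, 0.0, 250.7264361414554], [0.0, 377.7297441541954, 188.40624854934805], [0.0, 0.0, 1.0]] [ 0.42280936 -0.03159317  0.89027898] [-0.06655649  0.7087896  -0.69984148  0.05839041]
```

View pics/scene0.png

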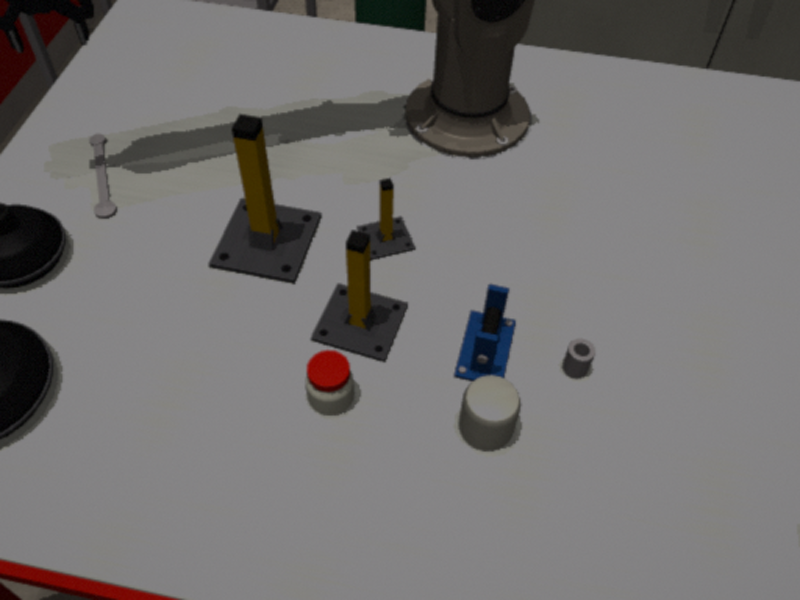

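View pics/top0.png

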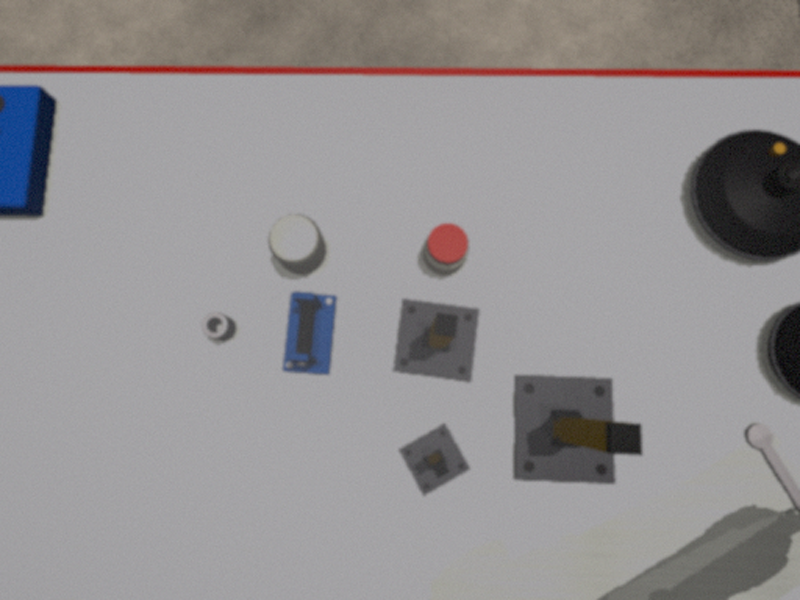

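The scene picture shows three posts; the middle-sized one is at (360,285), with the blue rest at (488,340), the filter at (490,410), the jar at (330,380) and the socket at (578,357). In the top view the post's plate is at (436,340), its cap at about (446,325), and the rest at (309,333).

```bash
cat > h.py <<'E'
import numpy as np,cv2
from scipy.spatial.transform import Rotation as R
def ray(c,uv):
    q=c['attitude'];m=R.from_quat([q[1],q[2],q[3],q[0]]).as_matrix()
    d=m@np.linalg.inv(c['K'])@np.array([uv[0],uv[1],1.]);return np.array(c['eye']),d
def onz(c,uv,z):
    e,d=ray(c,uv);return e+d*(z-e[2])/d[2]
def blob(mask,uv):
    n,l,s,ce=cv2.connectedComponentsWithStats(mask.astype(np.uint8));i=l[int(uv[1]),int(uv[0])]
    if i==0: i=1+np.argmin(np.linalg.norm(ce[1:]-uv,axis=1))
    return (l==i).astype(np.uint8)
E
python3 - <<'E'
from h import *;import pickle
d=pickle.load(open('d.pkl','rb'));c=d['top'];im=c['img'].astype(int);s=1.5625
mx=im.max(2);mn=im.min(2)
def rect(m,z,lab):
    p=cv2.findContours(m,cv2.RETR_EXTERNAL,cv2.CHAIN_APPROX_NONE)[0];p=max(p,key=cv2.contourArea)
    b=cv2.boxPoints(cv2.minAreaRect(p));w=np.array([onz(c,u,z)[:2] for u in b])
    print(lab,b.round(1).tolist(),'ctr',w.mean(0).round(4),'sides',[(round(float(np.hypot(*(w[(i+1)%4]-w[i]))),3),round(float(np.degrees(np.arctan2(*(w[(i+1)%4]-w[i])[::-1]))),1)) for i in range(4)])
rect(blob(mx<115,np.array([415/s,320/s])),.008,'plate')
rect(blob((im[...,2]-im[...,0]>40)|((mx<60)&0),np.array([290/s,340/s])),.008,'rest')
# cap: dark
for n,uv in(('top',(446,325)),('scene',(358,241))):
    cc=d[n];I=cc['img'].astype(int);m=I.max(2)<55;
    m=blob(m,np.array(uv)/s);ys,xs=np.nonzero(m);print(n,'cap',m.sum(),xs.min()*s,xs.max()*s,ys.min()*s,ys.max()*s,onz(cc,(xs.mean(),ys.mean()),.188).round(4))
for n,uv,z in(('filter',(295,239),.085),('jar',(447,244),.075),('socket',(216,325),.05),('oth_big_cap',(625,438),.28),('smallcap',(437,466),.12),('midcap',(446,325),.19)):print(n,onz(c,np.array(uv)/s,z).round(3))
for n,uv,z in(('filter',(491,398),.085),('jar',(328,371),.075),('socket',(580,349),.05),('midcap',(358,239),.19)):print('scene',n,onz(d['scene'],np.array(uv)/s,z).round(3))
E
```

```text
plate [[251.3000030517578, 236.6999969482422], [257.6000061035156, 191.3000030517578], [306.3999938964844, 198.10000610351562], [300.1000061035156, 243.39999389648438]] ctr [ 0.513  -0.0869] sides [(0.108, -7.2), (0.116, -97.3), (0.107, 171.5), (0.114, 82.9)]
rest [[181.89999389648438, 230.89999389648438], [186.39999389648438, 186.6999969482422], [200.1999969482422, 188.10000610351562], [195.6999969482422, 232.3000030517578]] ctr [0.529  0.1195] sides [(0.105, -3.3), (0.033, -95.3), (0.105, 176.3), (0.032, 84.9)]
top cap 1 440.625 440.625 460.9375 460.9375 [ 0.3545 -0.0814  0.188 ]
scene cap 2417 312.5 412.5 218.75 359.375 [ 0.6047 -0.0562  0.188 ]
filter [0.645 0.116 0.085]
jar [ 0.642 -0.099  0.075]
socket [0.525 0.231 0.05 ]
oth_big_cap [ 0.388 -0.26   0.28 ]
smallcap [ 0.342 -0.082  0.12 ]
midcap [ 0.512 -0.088  0.19 ]
scene filter [0.651 0.117 0.085]
scene jar [ 0.649 -0.099  0.075]
scene socket [0.525 0.231 0.05 ]
scene midcap [ 0.512 -0.088  0.19 ]
```

Run:
```python
import pickle,cv2
d=pickle.load(open('d.pkl','rb'))
i=d['top']['img'][180:250,170:320,::-1];cv2.imwrite('pics/topc.png',cv2.convertScaleAbs(cv2.resize(i,None,fx=5,fy=5,interpolation=cv2.INTER_CUBIC),alpha=1.5))
```

```text
(no output)
```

View pics/topc.png

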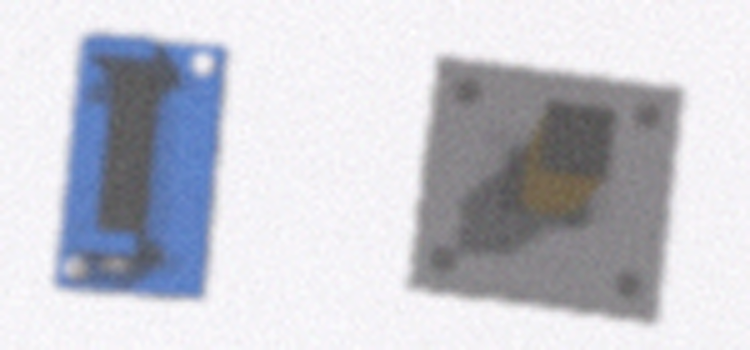

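>>> {"fn": "jog_arm", "kwargs": {"deltas": [[0.04, 0, 0.03, 0, 0, 0.1, 0], [0.045, 0, 0.02, 0, 0, 0.1, 0], [0.045, 0.01, 0.02, 0, 0, 0.1, 0], [0.04, 0.02, 0.01, 0, 0, 0.1, 0], [0.03, 0.03, 0, 0, 0, 0.1, 0], [0.01, 0.045, 0, 0, 0, 0.1, 0], [0, 0.045, 0, 0, 0, 0.1, 0], [0, 0.045, 0, 0, 0, 0.1, 0], [0, 0.045, 0, 0, 0, 0.1, 0], [0, 0.045, 0, 0, 0, 0.1, 0]]}}

```text
t: 1.1
eef_pos: [0.4887, -0.3275, 0.3328]
tool_rot: [-0.0, 0.755, 0.656, -0.0]
contact_force: [-0.4, 0.9, 1.0]
gripper_width: 0.002
grasp_force: 0.0
```

The crop shows the rest's base corners at (84,37), (227,46), (206,296), (57,288) and the plate's corners at (440,57), (682,90), (658,322), (410,290).

Run:
```python
from h import *;import pickle
c=pickle.load(open('d.pkl','rb'))['top']
def q(ps):
    w=np.array([onz(c,np.array([170+x/5-.4,180+y/5-.4]),.008)[:2] for x,y in ps]);m=w.mean(0)
    ax=(w[0]+w[3]-w[1]-w[2])/2; ay=(w[0]+w[1]-w[2]-w[3])/2
    a1=np.degrees(np.arctan2(ax[1],ax[0]));a2=np.degrees(np.arctan2(ay[1],ay[0]))+90
    print(m.round(4),np.hypot(*ax).round(3),np.hypot(*ay).round(3),a1.round(1),a2.round(1));return m,np.radians((a1+a2)/2)
r,ra=q([(84,37),(227,46),(206,296),(57,288)])
p,pa=q([(440,57),(682,90),(658,322),(410,290)])
u=np.array([np.cos(pa),np.sin(pa)]);rx=np.array([np.cos(ra),np.sin(ra)]);ry=np.array([-rx[1],rx[0]])
bar=onz(c,np.array([170+130/5-.4,180+148/5-.4]),.057)[:2];print('bar',bar)
for o in (r,bar):print('post in rest',(p-o)@rx,(p-o)@ry,'at bar y',(p+u*.187-o)@ry,'cap',(p+u*.248-o)@rx,(p+u*.248-o)@ry)
print(u,p-u*.0125)
```

```text
[0.5212 0.1021] 0.069 0.118 87.4 86.7
[ 0.5126 -0.0875] 0.115 0.11 83.1 83.4
bar [0.52335464 0.10097885]
post in rest -0.1897751441992309 -0.001259494243937516 at bar y -0.013540021002742203 cap 0.057689501285662 -0.017545968234223986
post in rest -0.18880594839448406 0.0009685808951257893 at bar y -0.011311945863678898 cap 0.05865869709040884 -0.015317893095160682
[0.11705099 0.99312591] [ 0.51118589 -0.09993991]
```

>>> {"fn": "jog_arm", "kwargs": {"deltas": [[0.005, 0.04, 0, 0, 0, 0.02, 0], [0.005, 0.035, 0, 0, 0, 0, 0], [0.005, 0.03, 0, 0, 0, 0, 0], [0, 0.02, -0.01, 0, 0, 0, 0], [0, 0, -0.03, 0, 0, 0, 0], [0, 0, -0.03, 0, 0, 0, 0], [0, 0, -0.03, 0, 0, 0, 0], [0, 0, -0.02, 0, 0, 0, 0], [0, 0, 0, 0, 0, 0, 0]]}}

```text
t: 2.0
eef_pos: [0.502, -0.2039, 0.2101]
tool_rot: [-0.003, 0.75, 0.662, -0.002]
contact_force: [-0.6, 0.2, -0.1]
gripper_width: -0.001
grasp_force: 0.0
```

Run:
```python
from station import bot
import cv2
o=bot.get_obs();print(o['t'],o['eef_pos'],o['tool_rot'],o['contact_force'])
c=bot.read_camera('scene');cv2.imwrite('pics/s1.png',cv2.convertScaleAbs(cv2.resize(c['img'][80:300,160:400,::-1],None,fx=2.5,fy=2.5,interpolation=cv2.INTER_CUBIC),alpha=1.5))
```

```text
2.0 [ 0.50195359 -0.20394635  0.21011102] [-0.00284656  0.74951291  0.6619818  -0.00154805] [-0.60394144  0.17234005 -0.09097716]
```

View pics/s1.png

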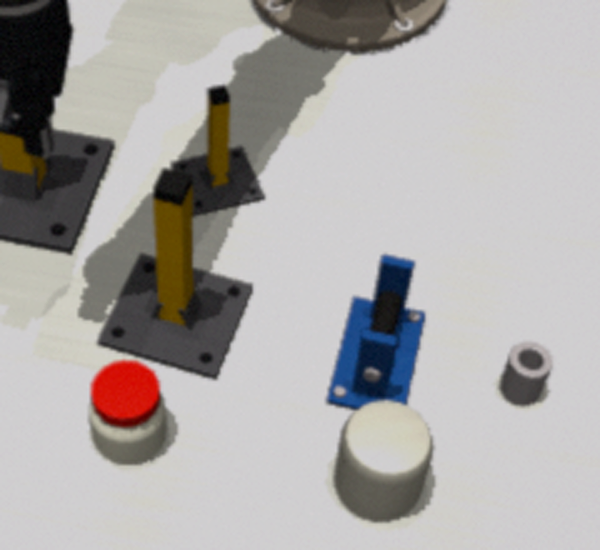

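The picture shows the closed hand at about (35,130), left of the post with its cap at (173,185). Nothing has been disturbed and the path is clear.

>>> {"fn": "jog_arm", "kwargs": {"deltas": [[0.003, 0.025, -0.01, 0, 0, 0, 0], [0.002, 0.025, -0.01, 0, 0, 0, 0], [0.001, 0.02, 0, 0, 0, 0, 0], [0.001, 0.008, 0, 0, 0, 0, 0], [0.001, 0.004, 0, 0, 0, 0, 0], [0, 0.003, 0, 0, 0, 0, 0], [0, 0.003, 0, 0, 0, 0, 0], [0, 0.003, 0, 0, 0, 0, 0], [0, 0, 0, 0, 0, 0, 0]]}}

```text
t: 2.95
eef_pos: [0.5122, -0.1135, 0.1933]
tool_rot: [-0.0, 0.75, 0.662, 0.0]
contact_force: [0.5, -0.6, 0.1]
gripper_width: 0.001
grasp_force: 0.0
```

>>> {"fn": "jog_arm", "kwargs": {"deltas": [[-0.0025, 0.003, 0, 0, 0, 0, 0], [0.0005, 0.006, 0.002, 0, 0, 0, 0], [0.0005, 0.006, 0.002, 0, 0, 0, 0], [0.001, 0.006, 0.002, 0, 0, 0, 0], [0.0005, 0.006, 0.002, 0, 0, 0, 0], [0.001, 0.006, 0.0015, 0, 0, 0, 0], [0.0005, 0.006, 0.001, 0, 0, 0, 0], [0.001, 0.006, 0.001, 0, 0, 0, 0], [0.0005, 0.006, 0.001, 0, 0, 0, 0], [0.0005, 0.006, 0.0005, 0, 0, 0, 0]]}}

```text
t: 3.95
eef_pos: [0.5158, -0.056, 0.2063]
tool_rot: [0.0, 0.75, 0.662, 0.0]
contact_force: [0.1, -1.6, 0.3]
gripper_width: -0.001
grasp_force: 0.9
```

Run:
```python
from station import bot
import cv2
o=bot.get_obs();print(o['t'],o['eef_pos'],o['contact_force'])
c=bot.read_camera('scene');cv2.imwrite('pics/s2.png',cv2.convertScaleAbs(cv2.resize(c['img'][80:300,160:400,::-1],None,fx=2.5,fy=2.5,interpolation=cv2.INTER_CUBIC),alpha=1.5))
```

```text
3.95 [ 0.51583506 -0.05598012  0.20627419] [ 0.08193041 -1.57184992  0.2563099 ]
```

View pics/s2.png

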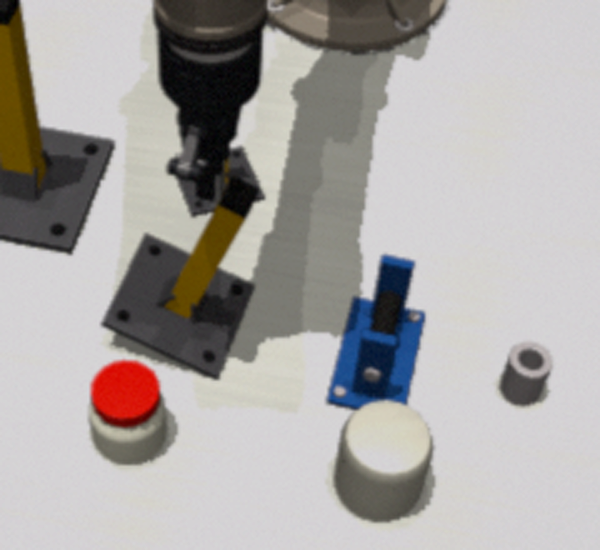

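The post leans about 18° towards the rest on its toe edge, with the fingertip behind the cap at (225,190). I'll continue along the arc.

>>> {"fn": "jog_arm", "kwargs": {"deltas": [[0.001, 0.007, 0, 0, 0, 0, 0], [0.001, 0.007, 0, 0, 0, 0, 0], [0.001, 0.007, 0, 0, 0, 0, 0], [0.001, 0.007, 0, 0, 0, 0, 0], [0.0005, 0.007, -0.0005, 0, 0, 0, 0], [0.0005, 0.007, -0.001, 0, 0, 0, 0], [0.001, 0.007, -0.001, 0, 0, 0, 0], [0.0005, 0.007, -0.001, 0, 0, 0, 0], [0.001, 0.007, -0.0015, 0, 0, 0, 0], [0.0005, 0.007, -0.002, 0, 0, 0, 0]]}}

```text
t: 5.0
eef_pos: [0.5237, 0.0141, 0.199]
tool_rot: [-0.0, 0.75, 0.662, -0.0]
contact_force: [1.1, -1.7, -0.1]
gripper_width: 0.0
grasp_force: 0.6
```

>>> {"fn": "jog_arm", "kwargs": {"deltas": [[0.001, 0.006, -0.002, 0, 0, 0, 0], [0.0005, 0.006, -0.002, 0, 0, 0, 0], [0.001, 0.006, -0.0025, 0, 0, 0, 0], [0.001, 0.006, -0.0025, 0, 0, 0, 0], [0.0005, 0.006, -0.003, 0, 0, 0, 0], [0.001, 0.0055, -0.003, 0, 0, 0, 0], [0.0005, 0.0055, -0.0035, 0, 0, 0, 0], [0.001, 0.0055, -0.0035, 0, 0, 0, 0], [0.0005, 0.005, -0.0035, 0, 0, 0, 0], [0.0005, 0.005, -0.004, 0, 0, 0, 0]]}}

```text
t: 6.0
eef_pos: [0.5314, 0.0706, 0.1695]
tool_rot: [0.0, 0.75, 0.662, 0.0]
contact_force: [-0.3, 0.5, 0.8]
gripper_width: -0.0
grasp_force: 0.6
```

Run:
```python
from station import bot
import cv2
o=bot.get_obs();print(o['t'],o['eef_pos'],o['contact_force'])
c=bot.read_camera('scene');cv2.imwrite('pics/s3.png',cv2.convertScaleAbs(cv2.resize(c['img'][80:300,160:400,::-1],None,fx=2.5,fy=2.5,interpolation=cv2.INTER_CUBIC),alpha=1.5))
```

```text
6.0 [0.53137767 0.07058163 0.16948221] [-0.30639704  0.45996266  0.81762151]
```

View pics/s3.png

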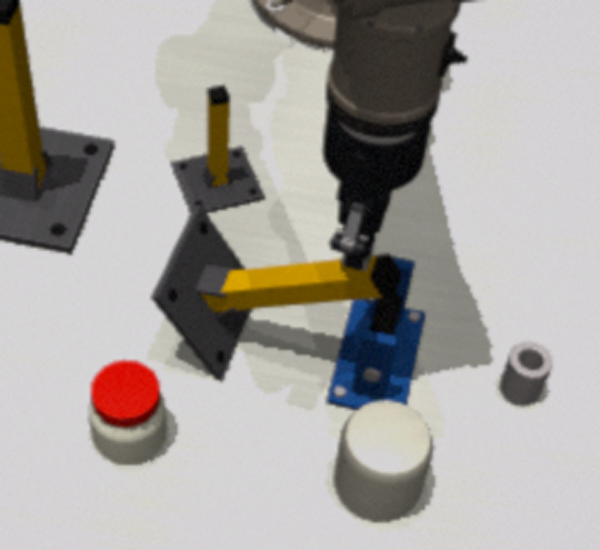

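The lean is now about 60°, with the cap at (383,278) heading between the uprights and the toe still on the bench.

>>> {"fn": "jog_arm", "kwargs": {"deltas": [[0.0005, 0.004, -0.0035, 0, 0, 0, 0], [0.0005, 0.004, -0.0035, 0, 0, 0, 0], [0.0005, 0.004, -0.004, 0, 0, 0, 0], [0.0005, 0.004, -0.004, 0, 0, 0, 0], [0.0005, 0.004, -0.004, 0, 0, 0, 0], [0.0005, 0.004, -0.004, 0, 0, 0, 0], [0, 0.003, -0.003, 0, 0, 0, 0], [0.0005, 0.0025, -0.003, 0, 0, 0, 0], [0.0005, 0.0025, -0.003, 0, 0, 0, 0], [0, 0.0025, -0.003, 0, 0, 0, 0]]}}

```text
t: 7.05
eef_pos: [0.5352, 0.1046, 0.1344]
tool_rot: [0.0, 0.75, 0.662, -0.0]
contact_force: [0.4, 0.7, 0.6]
gripper_width: 0.002
grasp_force: 0.1
```

>>> {"fn": "jog_arm", "kwargs": {"deltas": [[0, 0.002, -0.0025, 0, 0, 0, 0], [0.0005, 0.002, -0.0025, 0, 0, 0, 0], [0, 0.002, -0.0025, 0, 0, 0, 0], [0, 0.0015, -0.0025, 0, 0, 0, 0], [0.0005, 0.0015, -0.0025, 0, 0, 0, 0], [0, 0, 0, 0, 0, 0, 0], [0, 0, 0, 0, 0, 0, 0]]}}

```text
t: 7.75
eef_pos: [0.5362, 0.1135, 0.1222]
tool_rot: [-0.0, 0.75, 0.662, -0.0]
contact_force: [0.8, 0.2, -0.2]
gripper_width: -0.0
grasp_force: 0.0
```

Run:
```python
from station import bot
import cv2
o=bot.get_obs();print(o['t'],o['eef_pos'],o['contact_force'])
c=bot.read_camera('scene');cv2.imwrite('pics/s4.png',cv2.convertScaleAbs(cv2.resize(c['img'][80:300,160:400,::-1],None,fx=2.5,fy=2.5,interpolation=cv2.INTER_CUBIC),alpha=1.5))
```

```text
7.75 [0.53621174 0.11345424 0.12216086] [ 0.81410815  0.24270199 -0.20270741]
```

View pics/s4.png

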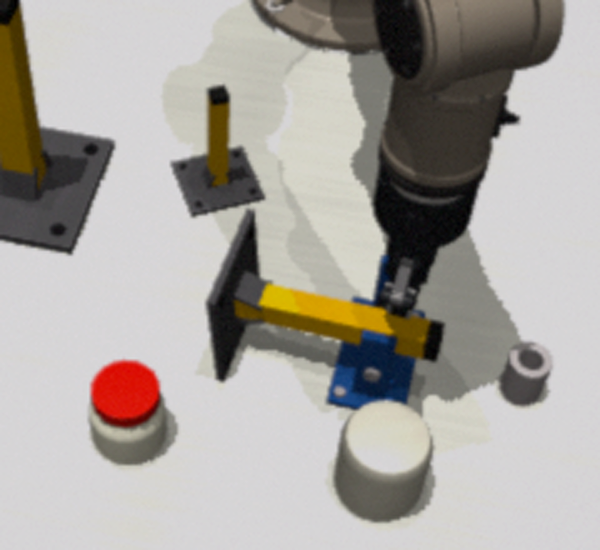

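The post appears to lie between the uprights with its cap at (432,340), past the bar, and the force on the tool is near zero. I'll retract straight up and away, then check.

>>> {"fn": "jog_arm", "kwargs": {"deltas": [[0, -0.002, 0.01, 0, 0, 0, 0], [0, 0, 0.02, 0, 0, 0, 0], [0, 0, 0.04, 0, 0, 0, 0], [0, 0, 0.04, 0, 0, 0, 0], [0, 0, 0.04, 0, 0, 0, 0], [0, -0.03, 0.03, 0, 0, 0, 0], [0, -0.04, 0, 0, 0, 0, 0], [0, -0.04, 0, 0, 0, 0, 0], [0, -0.04, 0, 0, 0, 0, 0], [0, 0, 0, 0, 0, 0, 0]]}}

```text
t: 8.8
eef_pos: [0.5358, -0.0457, 0.3029]
tool_rot: [0.001, 0.753, 0.658, -0.001]
contact_force: [0.0, -0.4, -0.1]
gripper_width: 0.002
grasp_force: 0.0
```

Run:
```python
from station import bot
import cv2,numpy as np
o=bot.get_obs();print(o['t'],o['eef_pos'],o['contact_force'])
a=[]
for n in('scene','top'):
    c=bot.read_camera(n);i=c['img'][80:300,160:400] if n=='scene' else c['img'][120:270,120:330]
    a.append(cv2.convertScaleAbs(cv2.resize(i[...,::-1],(400,400*i.shape[0]//i.shape[1]),interpolation=cv2.INTER_CUBIC),alpha=1.5))
h=max(x.shape[0] for x in a);cv2.imwrite('pics/s5.png',np.hstack([np.pad(x,((0,h-x.shape[0]),(0,0),(0,0))) for x in a]))
```

```text
8.8 [ 0.53577996 -0.04571613  0.30289236] [ 0.04998949 -0.40401122 -0.09103153]
```

View pics/s5.png

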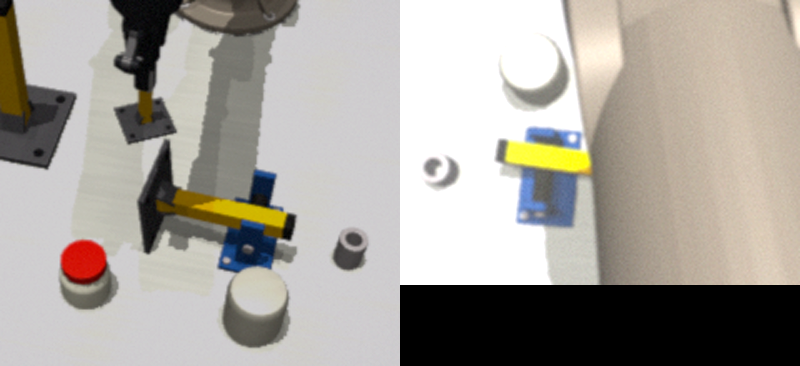

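The post lies with its tube between the uprights (the near one at (250,240) hides part of it) and its cap at (290,227), past the bar. Filter, jar and socket are unmoved and the hand is clear, so I'm handing in.

```bash
python3 -c "
from station import bot
print(bot.hand_in())"
```

```text
the job is handed in; nothing more can be done
None
```

I tipped the middle-sized yellow post over its foot plate; it now lies on the blue rest's bar between the uprights. The filter, jar and socket look undisturbed in the last pictures and the hand is clear. The job was handed in at about 9 s, but `hand_in()` gave no verdict.

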